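# Set up and hold the cam-locked magnifying mirror

### The arm

A 6-joint arm with a two-finger parallel gripper is mounted at the origin on the work surface. World frame = base frame: x ahead of the robot, y to its left, z up, the work surface at z = 0. Lengths are in m, angles in rad, forces in N, time in s.
With the tool pointing down it reaches from about 0.325 to 0.9 m from the base axis. Payload 6.1 kg.
Tool frame: the origin (TCP) lies at the very end of the fingers, on their centre line; the grasp point (between the pads) lies 19 mm behind it; z points along the fingers, y is the direction in which the jaws open and shut (so a half turn about z gives the same grasp; the last joint's range is limited). The gripper opens to 87 mm and grips with 3 to 60 N. Pads are 19 mm wide; open, the fingers measure 117 mm over their backs; the gripper's body (75 mm by 190 mm) begins 51 mm behind the grasp point.
Start: joints at [1.114, 0.22, 1.526, -0, 1.395, -0.126], TCP at [0.203, 0.591, 0.223] pointing down, gripper open.
Joint ranges: [-2.98, 2.98], [-0.91, 2.08], [0.09, 2.57], [-1.24, 4.39], [0.2, 2.65], [-2.68, 2.68]. Speed limits (rad/s): [2.57, 2.57, 3.01, 3.14, 3.14, 3.14].

### API

Orientations are given as a unit quaternion [w, x, y, z].
In Python, from cell import bot gives the robot as it stands.
- The arm moves only by the tool move_arm, never from a script. Its arguments are lists of equal length, an entry for each row: "gripper": the closure, from -1 (fully open) to 1 (shut), so that 0 is half open; "xyz": the shift along the tool's x, y, z in cm, a list of three; "rot": the turn, a rotation vector about the tool's x, y, z in units of 5 degrees (1.0 is 5 degrees), a list of three. A call has 1 to 12 rows; each row is the pose to reach, as a shift and turn from the pose commanded when the call began, along the tool's axes at that moment; what a row does not reach only later rows make up. A row lasts 1/12 s, in which the tool goes at most 41.7 mm and 7.16 degrees, less where a joint would pass 70% of its speed; a pose out of reach is approached as far as the arm can. A call with a gripper value outside its range is refused whole. The fingers move at their own pace and stop on an object; "newtons" is the grip in N (left out, the last holds). Time passes only in rows, so rows that repeat a pose let the fingers close. It gives the time, the measured TCP pose, the force and the opening at its end, in the units of the state.
- bot.read_state(): the state, without advancing time (a new reading comes with each control period).
- bot.get_image(name): name is "scene" or "top" or "wrist"; returns a dict with "frame" (420x560x3 uint8, blue, green, red), "range_z" (420x560 float32, m along the optical axis (not along the pixel's ray), 0 where there is no reading), "vertical_fov" (degrees; the focal length in pixels is half the picture's height over the tangent of half this angle, whatever the lens; pixels are square), "cx", "cy" (the principal point, pixels), "k1" (the pictures are not rectified: a ray, as slopes to the right and down, at radius r is drawn at 1 + k1 r^2 times it, then the intrinsics apply), "cam_to_world" (4x4, takes a point from camera to world coordinates). Camera axes: x right, y down, z forward; pixel columns grow to the right and rows downward; lengths in m; the calibration is good to about 2 mm. A picture is of the moment at which its call begins.
- bot.finish_job(): hands the job in, once; it reports no verdict.
The state is a dict: "clock": time; "joint_pos": joint angles; "qd": joint speeds; "tau": joint torques, N m; "tcp_pos": TCP position; "tcp_rot": TCP orientation; "ft_force": force on the tool from outside, world axes, zero at the start; "ft_torque": the same for the moment, N m; "finger_gap": finger opening in m.
Only numpy, scipy, OpenCV 4.12 (cv2) and the standard library are available. Lean on these libraries where they do the work, as an engineer would, in place of code of your own. Each camera call takes 0.05 s, during which the arm holds its last target. There are 200 camera calls.

### The job

Get the magnifying mirror on the cabinet shelf ready for use: first turn the two-sided mirror over in its fork until its dished magnifying face stands upright on the side of the locking lever. Then swing the locking lever of its suction foot straight up, to the highest lift of the cam and not past it, and finish while still holding it there with the fingers, because the worn catch lets it spring back. Leave the denture cup, tumbler, tablet tube and tweezers where they are.

Things in the scene. Friction and masses are not known exactly. Their poses are not given: they have to be found in the camera images.
- foot: White round suction foot, 104 mm across, 28 mm high, fixed on the white shelf (shelf top 25 mm above the work surface). Origin: centre of its underside. Its -x axis points to the lever side (roughly at the robot), +x to the mirror, z up. Cheeks for the lever's pin stand 51 mm high, 28 mm over their outsides. A 12 mm steel neck runs from its +x side to the mirror's fork.
- lever_pivot (a point): Centre of the lever's hinge pin, 40 mm above the centre of the foot's underside. The pin runs along the foot's y axis.
- lever_grip (a point): Point on the lever's centre line 60 mm from its pin: the place to take it. The lever is a flat steel paddle 18 mm wide (along the foot's y axis at every angle) and 10 mm thick, from 27 to 83 mm from the pin; nearer the pin it is a fork round the eccentric and its steel strap. Both sides are free for fingers. If it must turn far between closed pads it creeps; a hand that turns with it holds better.
- cam_lever (a joint): Lever angle (rad). 0 = at rest on its stop, pointing to the foot's -x side, 0.524 above level. Grows as the tip swings up and over. At 1.047 it stands straight up: the cam's highest lift. Far stop at 1.60. Sprung: about 1 to 3 N at the grip point to swing it; let go at or near upright it springs back to 0. Past upright the lift falls again.
- mirror_axis (a point): Centre of the round mirror (130 mm across, 12 mm thick, steel rim), on the axis about which it turns, which runs along the foot's y axis: 105 mm from the foot's centre on its +x side, 140 mm above its underside. It swings clear of neck and foot. A U-shaped fork (8 mm bar, below the axis) carries it; the fork's end knobs reach 83 mm to either side of this point.
- mirror (a joint): Mirror angle (rad). 0 = upright, flat plain face on the lever side (foot's -x), dished magnifying face (inside a raised border) on the far side. Grows as the upper edge tips away from the lever and down while the lower edge comes up on the lever side. 3.142 = upright, magnifying face on the lever side. Stops at -0.6 and 3.75. Starts near 0; stays where put (about 1 N at the rim).
- denture_cup: White round lidded denture cup, 84 mm across, 66 mm high. Origin: centre of its underside. Not to be moved.
- tumbler: Stainless steel tumbler, 68 mm across, 92 mm high, standing. Origin: centre of its underside. Not to be moved.
- tablet_tube: Aluminium tablet tube, 30 mm across, 101 mm high with its white flip cap, standing. Origin: centre of its underside. Not to be moved.
- tweezers: Chrome tweezers lying on the shelf, 98 mm long, 13 mm wide, 6 mm high. Origin: middle of its underside. Not to be moved.

How it is judged:
On the way, in this order (a step that is already met when the one before it is completed fails the run):
1. the mirror is turned over: upright within 0.3 rad, magnifying face on the lever side (value of joint mirror between 2.84 and 3.44 rad), for 0.3 s.
2. the fingers hold the lever at the top of the cam's lift (within 0.2 rad of upright) (all of step 1 and value of joint cam_lever between 0.847 and 1.247 rad and contact force between the fingers and cam_lever above 0.4 N), for 0.5 s.
At the end, for the whole second after the job is handed in: The mirror stands within 0.3 rad of upright with its magnifying face on the lever side; the lever stands still within 0.2 rad of straight up (joint 1.047), with the fingers on it (contact force above 0.4 N); cup, tumbler, tube and tweezers are within 20 mm of where they began (all of step 2 and velocity of joint cam_lever between -0.1 and 0.1 rad/s and distance of each of denture_cup, tumbler, tablet_tube, tweezers from where it was at the start of the episode below 0.02 m); the arm keeps its last pose, push and grip.
It fails at once if a bystander is knocked over or shoved away (distance of any of denture_cup, tumbler, tablet_tube, tweezers from where it was at the start of the episode above 0.03 m or angle between any of denture_cup, tumbler, tablet_tube, tweezers's own z axis and vertical above 0.5 rad).
It also fails if it takes over 58 s, if anything falls off the work surface, if the arm or the gripper's body presses on something with over 40 N, if the wrist force passes 120 N, or if a joint passes its speed limit or range.

## Working session

There is one attempt and no reset: what is moved stays moved. The work goes in short steps, Python scripts to look and compute and a tool call to move; the robot and the scene stay as the last step left them, time stands still between calls to the robot, and variables do not carry over. Pictures are saved under pics/ and viewed, about 8 in all and at most 12, crops included, and the job is handed in when it is done.

Besides the shell and the picture viewer there is one more tool, called as name(argument=value, ...) on one line, values as JSON. move_arm: Moves the arm, as the interface text tells. Its arguments: {"type":"object","properties":{"gripper":{"type":"array","items":{"type":"number"}},"xyz":{"type":"array","items":{"type":"array","items":{"type":"number"}}},"rot":{"type":"array","items":{"type":"array","items":{"type":"number"}}},"newtons":{"type":"number"}},"required":["gripper","xyz","rot"]}

```bash
mkdir -p pics; ls
cat > h.py <<'E'
import numpy as np, cv2
from scipy.spatial.transform import Rotation as R
from cell import bot
def pts(im):
    h,w=im["range_z"].shape; f=h/2/np.tan(np.radians(im["vertical_fov"])/2)
    K=np.array([[f,0,im["cx"]],[0,f,im["cy"]],[0,0,1]]); 
    u,v=np.meshgrid(np.arange(w),np.arange(h))
    p=np.stack([u,v],-1).reshape(-1,1,2).astype(float)
    n=cv2.undistortPoints(p,K,np.array([im["k1"],0,0,0,0.])).reshape(h,w,2)
    z=im["range_z"][...,None]; P=np.concatenate([n*z,z],-1)
    T=np.array(im["cam_to_world"]); W=P@T[:3,:3].T+T[:3,3]
    W[im["range_z"]<=0]=np.nan; return W
E
python3 - <<'E'
from h import *
for n in("scene","top"):
    im=bot.get_image(n); W=pts(im); np.save(n+".npy",W); cv2.imwrite(f"pics/{n}0.png",im["frame"]); print(n,np.array(im["cam_to_world"]).round(2).tolist(),im["k1"])
s=bot.read_state(); print(s["clock"],s["tcp_pos"],s["tcp_rot"],s["finger_gap"])
E
```

```text
pics
scene [[0.85, 0.3, -0.44, 0.93], [0.53, -0.48, 0.7, -0.62], [-0.01, -0.83, -0.56, 0.64], [0.0, 0.0, 0.0, 1.0]] -0.1013209762866976
top [[-0.0, -1.0, 0.05, 0.46], [-1.0, 0.01, 0.04, 0.01], [-0.04, -0.04, -1.0, 0.99], [0.0, 0.0, 0.0, 1.0]] -0.12346648539359546
0.1 [0.20278122 0.59061381 0.22154096] [-2.45422057e-04  1.64656981e-01  9.86350511e-01 -8.29469758e-04] 0.0872078131508189
```

View pics/scene0.png

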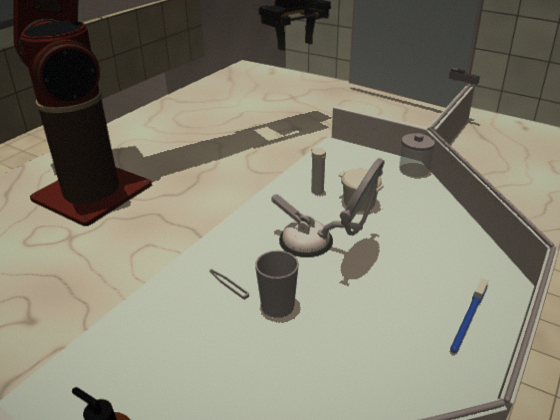

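View pics/top0.png

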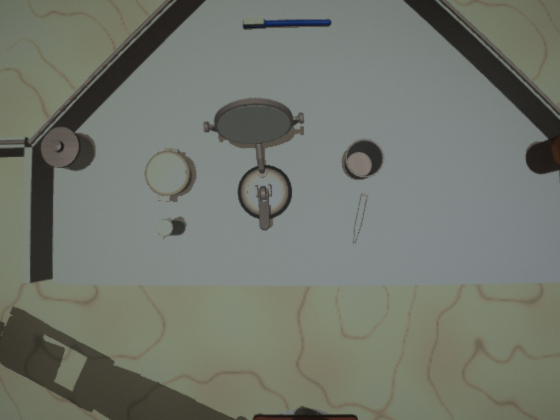

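The top view shows the foot near (264,192), lever tip (265,226), mirror knobs (207,127) and (300,118), cup (168,173), tube (168,228), tumbler (362,160) and tweezers (360,218). The mirror looks tilted.

Run:
```python
from h import *
W=np.load("top.npy"); S=np.load("scene.npy")
for n,(u,v) in dict(foot=(264,192),tip=(265,226),levmid=(265,210),knobL=(207,127),knobR=(300,118),knobR2=(300,130),m=(254,123),mtop=(254,101),mbot=(254,143),neck=(262,160),cup=(168,173),tube=(165,228),tumbl=(362,160),tw=(360,218),shelf=(100,250),table=(300,330)).items(): print(n,W[v,u].round(3))
A=np.concatenate([W.reshape(-1,3),S.reshape(-1,3)]);A=A[~np.isnan(A).any(1)]
# mirror face plane
P=W[105:140,225:285].reshape(-1,3);P=P[(P[:,2]>.09)]
c=P.mean(0);n=np.linalg.svd(P-c)[2][2];print("mirror",c,n)
# foot rim: heights .035-.056 
Q=A[(A[:,2]>.03)&(A[:,2]<.056)&(abs(A[:,0]-.54)<.12)&(abs(A[:,1]-.02)<.1)]
print("foot box",np.percentile(Q,[1,50,99],axis=0).round(3))
Q=A[(A[:,2]>.08)&(A[:,0]>.35)&(A[:,0]<.62)&(abs(A[:,1]-.02)<.06)]
print(np.percentile(Q,[1,50,99],axis=0).round(3))
```

```text
foot [0.533 0.072 0.08 ]
tip [0.472 0.069 0.108]
levmid [0.5   0.07  0.093]
knobL [0.634 0.159 0.172]
knobR [0.647 0.006 0.173]
knobR2 [0.656 0.007 0.026]
m [0.64  0.082 0.172]
mtop [0.663 0.077 0.225]
mbot [0.618 0.088 0.105]
neck [0.591 0.075 0.083]
cup [0.569 0.246 0.089]
tube [0.469 0.241 0.126]
tumbl [ 0.596 -0.111  0.031]
tw [ 0.487 -0.106  0.026]
shelf [0.426 0.4   0.024]
table [0.27  0.009 0.004]
mirror [0.64062336 0.08105416 0.17515891] [-0.9415359  -0.07450665  0.328571  ]
foot box [[0.495 0.026 0.03 ]
 [0.545 0.059 0.05 ]
 [0.585 0.117 0.055]]
[[0.468 0.06  0.08 ]
 [0.5   0.072 0.093]
 [0.619 0.08  0.11 ]]
```

```bash
cat >> h.py <<'E'
yaw=0.08; fx=np.array([np.cos(yaw),np.sin(yaw),0]); fy=np.array([-np.sin(yaw),np.cos(yaw),0]); ez=np.array([0,0,1.])
AX=np.array([.6405,.0815,.165])
def orient(phi):  # tool x=-fx, y=fy, z down; handle leans +x by phi
    B=np.column_stack([-fx,fy,-ez]); return R.from_matrix(B)*R.from_rotvec([0,phi,0])
def rows(poses, ref=None):
    if ref is None:
        s=bot.read_state(); q=s["tcp_rot"]; ref=(np.array(s["tcp_pos"]),R.from_quat([q[1],q[2],q[3],q[0]]))
    X=[];O=[]
    for p,o in poses:
        X.append((ref[1].inv().apply(p-ref[0])*100).round(1).tolist()); O.append((np.degrees((ref[1].inv()*o).as_rotvec())/5).round(2).tolist())
    print("xyz",X);print("rot",O)
def push(th,r,phi,gap=0):
    d=np.sin(th)*fx+np.cos(th)*ez; n=-np.cos(th)*fx+np.sin(th)*ez; ex=np.cos(phi)*fx-np.sin(phi)*ez
    return AX+r*d+(.006+.0095*abs(ex@n)+gap)*n, orient(phi)
E
python3 - <<'E'
from h import *
p,o=push(.335,.042,0,.025); print(p)
h=p.copy();h[2]=.29; h2=h-.03*fx
rows([(h2,o),(p,o)])
E
```

```text
[0.616635   0.07958672 0.21780676]
xyz [[-53.0, -36.1, -6.8], [-55.7, -34.9, 0.4]]
rot [[-0.02, -0.01, -4.71], [-0.02, -0.01, -4.71]]
```

move_arm(gripper=[1, 1, 1, 1, 1, 1, 1, 1, 1, 1, 1, 1], xyz=[[-53, -36.1, -6.8], [-53, -36.1, -6.8], [-53, -36.1, -6.8], [-53, -36.1, -6.8], [-53, -36.1, -6.8], [-53, -36.1, -6.8], [-53, -36.1, -6.8], [-53, -36.1, -6.8], [-53, -36.1, -6.8], [-53, -36.1, -6.8], [-53, -36.1, -6.8], [-53, -36.1, -6.8]], rot=[[0, 0, -4.7], [0, 0, -4.7], [0, 0, -4.7], [0, 0, -4.7], [0, 0, -4.7], [0, 0, -4.7], [0, 0, -4.7], [0, 0, -4.7], [0, 0, -4.7], [0, 0, -4.7], [0, 0, -4.7], [0, 0, -4.7]], newtons=20)

```text
clock: 1.1
tcp_pos: [0.4986, 0.1947, 0.2748]
tcp_rot: [-0.0, -0.04, 0.999, 0.0]
ft_force: [-0.1, 0.3, 0.8]
finger_gap: 0.0148
```

Run:
```python
from h import *
p,o=push(.335,.042,0,.025)
h=p.copy();h[2]=.29; h2=h-.03*fx
rows([(h2,o),(p,o)]); print(bot.read_state())
```

```text
xyz [[-7.9, -12.4, -1.5], [-10.9, -12.4, 5.7]]
rot [[0.0, -0.0, -0.01], [0.0, -0.0, -0.01]]
{'clock': 1.1, 'joint_pos': array([ 2.24817417e-01, -2.54066594e-02,  1.69310475e+00,  1.21740019e-04,
        1.47421661e+00, -1.42530600e+00]), 'qd': array([-0.87670457,  0.26487422, -0.35941413,  0.00507252,  0.08636553,
       -0.87038607]), 'tau': array([  3.57896335, -40.63742638, -37.409513  ,  -0.21026613,
         0.25589051,   1.121617  ]), 'tcp_pos': array([0.49863801, 0.19470179, 0.27476093]), 'tcp_rot': array([-1.69425253e-04, -3.96472698e-02,  9.99213723e-01,  2.99057353e-05]), 'ft_force': array([-0.0773104 ,  0.30349171,  0.81137985]), 'ft_torque': array([ 0.03306952, -0.02686749,  0.02942686]), 'finger_gap': 0.014849773370954724}
```

move_arm(gripper=[1, 1, 1, 1, 1, 1, 1, 1], xyz=[[-5, -8, -1], [-5, -8, -1], [-5, -8, -1], [-5, -8, -1], [-5, -8, -1], [-5, -8, -1], [-5, -8, -1], [-5, -8, -1]], rot=[[0, 0, 0], [0, 0, 0], [0, 0, 0], [0, 0, 0], [0, 0, 0], [0, 0, 0], [0, 0, 0], [0, 0, 0]])

```text
clock: 1.77
tcp_pos: [0.5534, 0.1222, 0.2847]
tcp_rot: [-0.0, -0.041, 0.999, 0.0]
ft_force: [0.7, 0.5, 0.2]
finger_gap: 0.0006
```

Run:
```python
from h import *
p,o=push(.335,.042,0,.025)
rows([(p,o)]); print(bot.read_state()["tcp_pos"])
im=bot.get_image("wrist"); W=pts(im); cv2.imwrite("pics/w1.png",im["frame"]); np.save("w1.npy",W)
```

```text
xyz [[-6.0, -4.8, 6.7]]
rot [[0.0, -0.0, 0.02]]
[0.5534481  0.12224734 0.28468245]
```

View pics/w1.png

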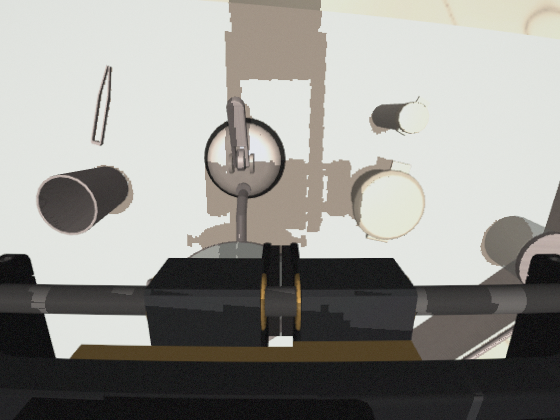

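Wrist view: the foot is at (245,158) with its lever pointing up-image at (237,105). The neck leads down to the mirror, which is hidden behind the gripper body. Tumbler (70,200), cup (390,203) and tube (412,117) are all clear. Next I go to the start of the push and plan the stroke.

move_arm(gripper=[1, 1, 1, 1, 1, 1, 1, 1], xyz=[[-3, -4.8, 2], [-3, -4.8, 2], [-6, -4.8, 5], [-6, -4.8, 6.7], [-6, -4.8, 6.7], [-6, -4.8, 6.7], [-6, -4.8, 6.7], [-6, -4.8, 6.7]], rot=[[0, 0, 0], [0, 0, 0], [0, 0, 0], [0, 0, 0], [0, 0, 0], [0, 0, 0], [0, 0, 0], [0, 0, 0]])

```text
clock: 2.48
tcp_pos: [0.6185, 0.0781, 0.2204]
tcp_rot: [0.002, -0.04, 0.999, -0.0]
ft_force: [1.0, 0.7, 1.1]
finger_gap: 0.0006
```

Run:
```python
from h import *
print(bot.read_state()["tcp_pos"])
f=lambda t: float(np.interp(t,[0,1.2,2.2,3.05],[0,0,.35,.65]))
ths=np.concatenate([[.335],np.arange(.45,3.06,.1)])
P=[push(t,.042,f(t),-.002) for t in ths]
rows(P[:11])
for i in (10,): rows(P[11:20],ref=P[10])
rows(P[20:],ref=P[19])
print(len(P),ths[[10,19,-1]])
```

```text
[0.61848605 0.07813278 0.2203783 ]
xyz [[-2.4, 0.2, 1.2], [-2.9, 0.2, 1.2], [-3.4, 0.2, 1.3], [-3.8, 0.2, 1.5], [-4.3, 0.2, 1.7], [-4.7, 0.2, 2.0], [-5.1, 0.2, 2.3], [-5.4, 0.2, 2.7], [-5.7, 0.2, 3.1], [-6.0, 0.2, 3.6], [-6.2, 0.2, 4.0]]
rot [[-0.0, 0.04, -0.0], [-0.0, 0.04, -0.0], [-0.0, 0.04, -0.0], [-0.0, 0.04, -0.0], [-0.0, 0.04, -0.0], [-0.0, 0.04, -0.0], [-0.0, 0.04, -0.0], [-0.0, 0.04, -0.0], [-0.0, 0.04, -0.0], [-0.0, 0.24, -0.0], [-0.0, 0.64, -0.0]]
xyz [[-0.2, 0.0, 0.5], [-0.3, 0.0, 0.9], [-0.3, 0.0, 1.4], [-0.4, -0.0, 1.9], [-0.3, 0.0, 2.3], [-0.3, 0.0, 2.6], [-0.2, 0.0, 3.0], [-0.1, -0.0, 3.3], [0.1, 0.0, 3.7]]
rot [[-0.0, 0.4, 0.0], [0.0, 0.8, 0.0], [0.0, 1.2, 0.0], [0.0, 1.6, -0.0], [0.0, 2.01, 0.0], [-0.0, 2.41, -0.0], [0.0, 2.81, 0.0], [0.0, 3.21, -0.0], [-0.0, 3.61, 0.0]]
xyz [[0.1, 0.0, 0.4], [0.2, 0.0, 0.7], [0.3, -0.0, 1.1], [0.4, -0.0, 1.4], [0.6, -0.0, 1.8], [0.8, 0.0, 2.1], [1.1, 0.0, 2.4], [1.4, 0.0, 2.6]]
rot [[0.0, 0.4, -0.0], [0.0, 0.81, 0.0], [0.0, 1.21, -0.0], [0.0, 1.62, -0.0], [0.0, 2.02, 0.0], [0.0, 2.43, 0.0], [0.0, 2.83, -0.0], [0.0, 3.24, 0.0]]
28 [1.35 2.25 3.05]
```

move_arm(gripper=[1, 1, 1, 1, 1, 1, 1, 1, 1, 1, 1, 1], xyz=[[-1.5, 0.2, 0.8], [-2.4, 0.2, 1.2], [-2.9, 0.2, 1.2], [-3.4, 0.2, 1.3], [-3.8, 0.2, 1.5], [-4.3, 0.2, 1.7], [-4.7, 0.2, 2.0], [-5.1, 0.2, 2.3], [-5.4, 0.2, 2.7], [-5.7, 0.2, 3.1], [-6.0, 0.2, 3.6], [-6.0, 0.2, 3.6]], rot=[[0, 0, 0], [0, 0, 0], [0, 0, 0], [0, 0, 0], [0, 0, 0], [0, 0, 0], [0, 0, 0], [0, 0, 0], [0, 0, 0], [0, 0, 0], [0, 0.2, 0], [0, 0.2, 0]])

```text
clock: 3.48
tcp_pos: [0.6778, 0.0844, 0.1803]
tcp_rot: [-0.01, -0.04, 0.999, -0.0]
ft_force: [-0.6, -0.4, -0.2]
finger_gap: 0.0002
```

Run:
```python
from h import *
s=bot.read_state();print(s["tcp_pos"],s["joint_pos"])
im=bot.get_image("scene"); W=pts(im); cv2.imwrite("pics/s2.png",im["frame"][60:340,180:520].repeat(2,0).repeat(2,1))
f=lambda t: float(np.interp(t,[0,1.2,2.2,3.05],[0,0,.35,.65]))
P=[push(t,.042,f(t),-.002) for t in np.arange(1.35,2.46,.1)]; rows(P)
```

```text
[0.67776562 0.08441557 0.18032561] [ 9.22856725e-03  4.01647157e-01  1.38219728e+00 -1.31667778e-03
  1.37709990e+00 -1.64051113e+00]
xyz [[-0.2, 0.0, 0.0], [-0.4, 0.0, 0.5], [-0.5, 0.0, 0.9], [-0.5, 0.0, 1.4], [-0.5, 0.0, 1.9], [-0.5, 0.0, 2.3], [-0.4, 0.0, 2.6], [-0.3, 0.0, 3.0], [-0.2, 0.0, 3.3], [-0.0, 0.0, 3.7], [0.1, 0.0, 4.0], [0.4, 0.0, 4.3]]
rot [[0.0, 0.39, -0.01], [0.0, 0.79, -0.01], [0.0, 1.19, -0.01], [0.0, 1.59, -0.01], [0.0, 1.99, -0.01], [0.0, 2.39, -0.01], [0.0, 2.79, -0.01], [0.0, 3.2, -0.01], [0.0, 3.6, -0.01], [0.0, 4.0, -0.01], [0.0, 4.4, -0.01], [0.0, 4.81, -0.01]]
```

View pics/s2.png

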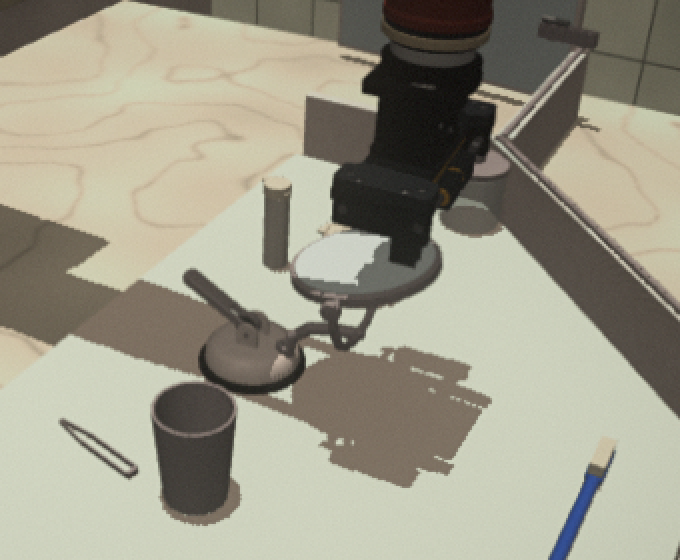

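The mirror is nearly level (disc at about (365,265)) with the fingertips on its far half (405,255), so the stroke is working. I continue with it.

move_arm(gripper=[1, 1, 1, 1, 1, 1, 1, 1, 1, 1, 1, 1], xyz=[[-0.3, 0, 0.2], [-0.4, 0, 0.5], [-0.5, 0, 0.9], [-0.5, 0, 1.4], [-0.5, 0, 1.9], [-0.5, 0, 2.3], [-0.4, 0, 2.6], [-0.3, 0, 3.0], [-0.2, 0, 3.3], [0, 0, 3.7], [0.1, 0, 4.0], [0.4, 0, 4.3]], rot=[[0, 0.4, 0], [0, 0.8, 0], [0, 1.2, 0], [0, 1.6, 0], [0, 2.0, 0], [0, 2.4, 0], [0, 2.8, 0], [0, 3.2, 0], [0, 3.6, 0], [0, 4.0, 0], [0, 4.4, 0], [0, 4.8, 0]])

```text
clock: 4.53
tcp_pos: [0.6736, 0.0841, 0.1392]
tcp_rot: [-0.216, -0.039, 0.976, -0.009]
ft_force: [2.0, 0.7, 1.8]
finger_gap: 0.0007
```

Run:
```python
from h import *
s=bot.read_state();print(s["tcp_pos"],s["joint_pos"])
f=lambda t: float(np.interp(t,[0,1.2,2.2,3.05],[0,0,.35,.65]))
P=[push(t,.042,f(t),-.002) for t in np.arange(2.45,3.16,.1)]; rows(P)
im=bot.get_image("scene"); W=pts(im)
```

```text
[0.67362777 0.08414687 0.13924911] [ 0.02080807  0.78488062  0.97116264 -0.02556352  1.82041476 -1.63017925]
xyz [[-0.0, 0.0, 0.1], [0.1, 0.0, 0.5], [0.2, 0.0, 0.9], [0.4, 0.0, 1.2], [0.6, 0.0, 1.5], [0.8, 0.0, 1.8], [1.0, -0.0, 2.1], [1.3, -0.0, 2.4]]
rot [[0.0, 0.03, -0.01], [0.0, 0.43, -0.01], [0.0, 0.84, -0.01], [0.0, 1.24, -0.01], [0.0, 1.65, -0.01], [0.0, 2.05, -0.01], [0.0, 2.46, -0.01], [0.0, 2.46, -0.01]]
```

move_arm(gripper=[1, 1, 1, 1, 1, 1, 1, 1, 1, 1], xyz=[[0.1, 0, 0.5], [0.2, 0, 0.9], [0.4, 0, 1.2], [0.6, 0, 1.5], [0.8, 0, 1.8], [1.0, 0, 2.1], [1.2, 0, 2.3], [1.2, 0, 2.3], [1.2, 0, 2.3], [1.2, 0, 2.3]], rot=[[0, 0.4, 0], [0, 0.8, 0], [0, 1.2, 0], [0, 1.6, 0], [0, 2.0, 0], [0, 2.4, 0], [0, 2.4, 0], [0, 2.4, 0], [0, 2.4, 0], [0, 2.4, 0]])

```text
clock: 5.42
tcp_pos: [0.6524, 0.0825, 0.1236]
tcp_rot: [-0.316, -0.038, 0.948, -0.013]
ft_force: [0.8, -0.1, -1.3]
finger_gap: 0.0003
```

Run:
```python
from h import *
s=bot.read_state();print(s["tcp_pos"],s["ft_force"])
im=bot.get_image("scene"); W=pts(im); cv2.imwrite("pics/s3.png",im["frame"][60:340,180:520].repeat(2,0).repeat(2,1)); np.save("s3.npy",W)
```

```text
[0.65236723 0.0825143  0.12358503] [ 0.83849404 -0.0829542  -1.25436174]
```

View pics/s3.png

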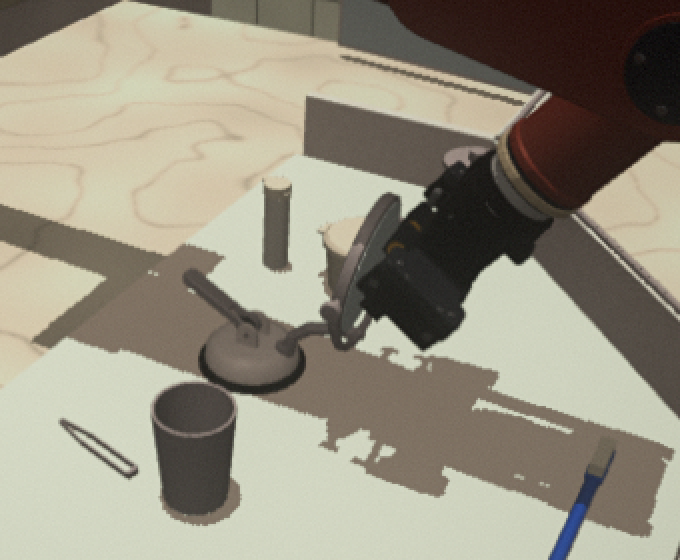

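The mirror stands nearly upright: rim at (365,260), plain face now on the gripper side. I measure its angle from depth.

```bash
cat >> h.py <<'E'
def mirror_fit(W):
    P=W.reshape(-1,3);P=P[~np.isnan(P).any(1)];D=P-AX
    y=D@fy;x=D@fx;z=D[:,2]
    m=(np.hypot(np.hypot(x,z),y)<.056)&(abs(y)<.05)&(abs(x)<.03); m&=(z>-.03)
    x,z=x[m],z[m]; best=None
    for th in np.arange(2.5,3.7,.01):
        for o in np.arange(-.012,.0121,.001):
            k=(abs(x*-np.cos(th)+z*np.sin(th)-o)<.0015).sum()
            if best is None or k>best[0]: best=(k,th,o)
    return best,m.sum()
E
python3 - <<'E'
from h import *
print(mirror_fit(np.load("s3.npy")))
f=.6
s=bot.read_state();q=s["tcp_rot"];o=R.from_quat([q[1],q[2],q[3],q[0]]);p=np.array(s["tcp_pos"])
n=fx
rows([(p+.03*fx,o),(p+.06*fx,o),(p+.09*fx+.04*ez,o),(p+.10*fx+.14*ez,orient(0.3)),(p+.06*fx+.2*ez,orient(0.))])
E
```

```text
((np.int64(319), np.float64(3.299999999999983), np.float64(0.01000000000000002)), np.int64(333))
xyz [[-2.4, 0.0, -1.8], [-4.8, 0.0, -3.6], [-4.8, 0.0, -8.6], [0.4, 0.0, -17.2], [7.2, 0.0, -19.6]]
rot [[0.0, 0.0, 0.0], [0.0, 0.0, 0.0], [0.0, 0.0, 0.0], [0.0, -3.94, -0.01], [0.0, -7.38, -0.01]]
```

move_arm(gripper=[1, 1, 1, 1, 1, 1, 1, 1, 1, 1, 1, 1], xyz=[[-2.4, 0, -1.8], [-4.8, 0, -3.6], [-4.8, 0, -6], [-4.8, 0, -8.6], [-2.5, 0, -12], [0.4, 0, -17], [0.4, 0, -17.2], [4, 0, -19], [7, 0, -20], [10, 0, -20], [10, 0, -20], [10, 0, -20]], rot=[[0, 0, 0], [0, 0, 0], [0, 0, 0], [0, 0, 0], [0, -2, 0], [0, -3.9, 0], [0, -4.9, 0], [0, -6, 0], [0, -7.4, 0], [0, -7.4, 0], [0, -7.4, 0], [0, -7.4, 0]])

```text
clock: 6.47
tcp_pos: [0.6902, 0.086, 0.3495]
tcp_rot: [0.004, -0.04, 0.999, -0.0]
ft_force: [-0.6, 0.6, 0.1]
finger_gap: 0.0005
```

Run:
```python
from h import *
s=bot.read_state();print(s["tcp_pos"],s["tcp_rot"],s["ft_force"])
im=bot.get_image("scene"); W=pts(im); print(mirror_fit(W))
P=W.reshape(-1,3);D=P-AX;D=D[(abs(D@fy)<.07)&(abs(D@fx)<.05)&(abs(D[:,2])<.08)]
for z in np.arange(-.06,.07,.02):
    k=abs(D[:,2]-z)<.006; print(round(z,2),k.sum(),np.percentile(D[k]@fx,[5,50,95]).round(4) if k.any() else '')
cv2.imwrite("pics/s4.png",im["frame"][60:340,180:520].repeat(2,0).repeat(2,1))
```

```text
[0.69021505 0.08599043 0.34953726] [ 4.44217577e-03 -3.98830915e-02  9.99194476e-01 -7.21362883e-05] [-0.62903131  0.6317765   0.06291481]
((np.int64(429), np.float64(3.289999999999983), np.float64(0.01000000000000002)), np.int64(429))
-0.06 86 [-0.0004  0.0042  0.0072]
-0.04 106 [0.0018 0.0034 0.0071]
-0.02 98 [0.0049 0.0065 0.0074]
0.0 115 [0.0005 0.0096 0.0109]
0.02 138 [0.0026 0.0128 0.0142]
0.04 146 [0.0057 0.0156 0.0177]
0.06 178 [0.0093 0.0152 0.0194]
```

View pics/s4.png

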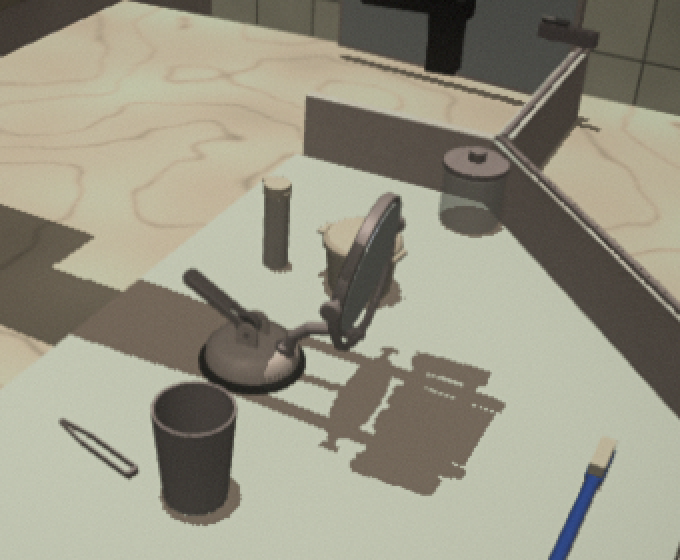

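The mirror is upright with its plain face to the far side. The depth fit gives about 3.29 rad, inside the band but leaning some 0.15 back. A small nudge of the upper edge toward the lever will centre it.

move_arm(gripper=[1, 1, 1, 1, 1, 1, 1, 1, 1, 1, 1, 1], xyz=[[0, 0, 4], [0, 0, 8], [0, 0, 12], [0, 0, 14.5], [0, 0, 14.5], [1, 0, 14.5], [1.6, 0, 14.5], [2.2, 0, 14.5], [2.6, 0, 14.5], [3, 0, 14.5], [3, 0, 14.5], [3, 0, 14.5]], rot=[[0, 0, 0], [0, 0, 0], [0, 0, 0], [0, 0, 0], [0, 0, 0], [0, 0, 0], [0, 0, 0], [0, 0, 0], [0, 0, 0], [0, 0, 0], [0, 0, 0], [0, 0, 0]])

```text
clock: 7.52
tcp_pos: [0.6628, 0.0833, 0.1988]
tcp_rot: [0.0, -0.04, 0.999, -0.0]
ft_force: [-0.3, -0.6, -0.2]
finger_gap: 0.0
```

Run:
```python
from h import *
s=bot.read_state();print(s["tcp_pos"],s["ft_force"])
W=pts(bot.get_image("scene")); print(mirror_fit(W))
```

```text
[0.66279456 0.0832993  0.19877794] [-0.29693207 -0.55572965 -0.19302207]
((np.int64(490), np.float64(3.1799999999999855), np.float64(0.01000000000000002)), np.int64(579))
```

3.18 now. I back off and raise, and fit the lever from the depth already taken.

move_arm(gripper=[1, 1, 0, 0, 0, 0, 0, 0, 0, 0, 0, 0], xyz=[[-1, 0, 0], [-2, 0, 0], [-2, 0, -3], [-2, 0, -7], [-2, 0, -11], [1, 0, -13], [5, 0, -13], [9, 0, -13], [13, 0, -13], [17, 0, -13], [19, 0, -13], [19, 0, -13]], rot=[[0, 0, 0], [0, 0, 0], [0, 0, 0], [0, 0, 0], [0, 0, 0], [0, 0, 0], [0, -1, 0], [0, -2, 0], [0, -3, 0], [0, -4, 0], [0, -5, 0], [0, -6, 0]])

```text
clock: 8.57
tcp_pos: [0.474, 0.0685, 0.3297]
tcp_rot: [0.255, -0.039, 0.966, 0.01]
ft_force: [-1.5, 0.6, 0.9]
finger_gap: 0.0429
```

```bash
cat >> h.py <<'E'
PIN=AX-.105*fx-.100*ez
def lever(W,a=np.radians(30)):
    P=W.reshape(-1,3);P=P[~np.isnan(P).any(1)];D=P-PIN
    x,y,z=D@fx,D@fy,D[:,2]; u=-x*np.cos(a)+z*np.sin(a); v=x*np.sin(a)+z*np.cos(a)
    m=(u>.035)&(u<.1)&(abs(y)<.02)&(abs(v)<.02)
    if m.sum()<10: return m.sum()
    pf=np.polyfit(u[m],v[m],1)
    return dict(n=int(m.sum()),y=np.percentile(y[m],[3,50,97]).round(4),tip=np.percentile(u[m],99).round(4),v=np.percentile(v[m],[10,50,90]).round(4),slope=pf.round(4))
def grip_pose(alpha,phi):
    tz=-np.sin(phi)*fx-np.cos(phi)*ez
    return PIN+.060*(-np.cos(alpha)*fx+np.sin(alpha)*ez)+.019*tz, orient(phi)
E
python3 - <<'E'
from h import *
s=bot.read_state();print(s["tcp_pos"],s["joint_pos"])
print("PIN",PIN)
for n in("top","w1","s3"): print(n,lever(np.load(n+".npy")))
print(mirror_fit(pts(bot.get_image("scene"))))
E
```

```text
[0.47399635 0.06847036 0.32973406] [-0.07758106 -0.65194262  2.14633946  0.08496547  1.13820267 -1.74399173]
PIN [0.53583582 0.07310896 0.065     ]
top {'n': 243, 'y': array([-0.0065,  0.0019,  0.0107]), 'tip': np.float64(0.0809), 'v': array([0.0032, 0.0056, 0.0076]), 'slope': array([-0.0429,  0.0078])}
w1 {'n': 739, 'y': array([-0.0057,  0.0031,  0.0114]), 'tip': np.float64(0.0807), 'v': array([0.0033, 0.0056, 0.0066]), 'slope': array([-0.0299,  0.007 ])}
s3 {'n': 210, 'y': array([-0.0094, -0.0041,  0.0085]), 'tip': np.float64(0.0787), 'v': array([-0.0004,  0.005 ,  0.0072]), 'slope': array([-0.0141,  0.0051])}
((np.int64(636), np.float64(3.1699999999999857), np.float64(0.01000000000000002)), np.int64(636))
```

```bash
echo 'PIN=PIN+.002*fx+.002*fy' >> h.py
python3 - <<'E'
from h import *
g,o=grip_pose(np.radians(30),np.radians(-30)); tz=o.apply([0,0,1]); print(g)
rows([(g-.08*tz,o),(g,o)])
P=[grip_pose(np.radians(a),np.radians(np.interp(a,[30,90],[-30,12]))) for a in np.arange(30,91,6)]
rows(P,ref=P[0])
E
```

```text
[0.49534388 0.07186909 0.07854552]
xyz [[9.6, 0.0, 14.7], [9.5, 0.0, 22.7]]
rot [[0.01, -0.07, 0.01], [0.01, -0.07, 0.01]]
xyz [[0.0, 0.0, 0.0], [-0.4, -0.0, -0.3], [-0.9, -0.0, -0.5], [-1.3, -0.0, -0.7], [-1.8, -0.0, -0.9], [-2.3, -0.0, -0.9], [-2.8, 0.0, -1.0], [-3.3, 0.0, -0.9], [-3.8, 0.0, -0.8], [-4.3, -0.0, -0.7], [-4.7, -0.0, -0.5]]
rot [[0.0, 0.0, 0.0], [-0.0, 0.84, 0.0], [0.0, 1.68, -0.0], [-0.0, 2.52, -0.0], [-0.0, 3.36, -0.0], [0.0, 4.2, -0.0], [-0.0, 5.04, 0.0], [-0.0, 5.88, -0.0], [0.0, 6.72, -0.0], [0.0, 7.56, -0.0], [0.0, 8.4, -0.0]]
```

move_arm(gripper=[0, 0, 0, 0, 0, 0, 0, 0, 0, 0, 0, 0], xyz=[[4, 0, 4], [8, 0, 8], [9.5, 0, 11], [9.5, 0, 14.7], [9.5, 0, 14.7], [9.5, 0, 17], [9.5, 0, 20], [9.5, 0, 22], [9.5, 0, 22.7], [9.5, 0, 22.7], [9.5, 0, 22.7], [9.5, 0, 22.7]], rot=[[0, 0, 0], [0, 0, 0], [0, 0, 0], [0, 0, 0], [0, 0, 0], [0, 0, 0], [0, 0, 0], [0, 0, 0], [0, 0, 0], [0, 0, 0], [0, 0, 0], [0, 0, 0]])

```text
clock: 9.62
tcp_pos: [0.5032, 0.0707, 0.0847]
tcp_rot: [0.252, -0.039, 0.967, 0.01]
ft_force: [1.2, 0.1, 0.1]
finger_gap: 0.0434
```

Run:
```python
from h import *
s=bot.read_state();print(s["tcp_pos"],s["joint_pos"],s["ft_force"])
rows([grip_pose(np.radians(30),np.radians(-30))])
im=bot.get_image("scene"); cv2.imwrite("pics/s5.png",im["frame"][60:340,180:520].repeat(2,0).repeat(2,1)); print(lever(pts(im)))
```

```text
[0.50321863 0.0707179  0.08472595] [-0.06371493 -0.27899665  2.3820184   0.13751227  0.53666077 -1.81437036] [1.24466262 0.14660223 0.06928837]
xyz [[1.0, 0.2, 0.2]]
rot [[0.0, -0.15, -0.0]]
{'n': 240, 'y': array([-0.0103,  0.0071,  0.0197]), 'tip': np.float64(0.0816), 'v': array([0.0003, 0.0051, 0.0152]), 'slope': array([ 0.2428, -0.0065])}
```

View pics/s5.png

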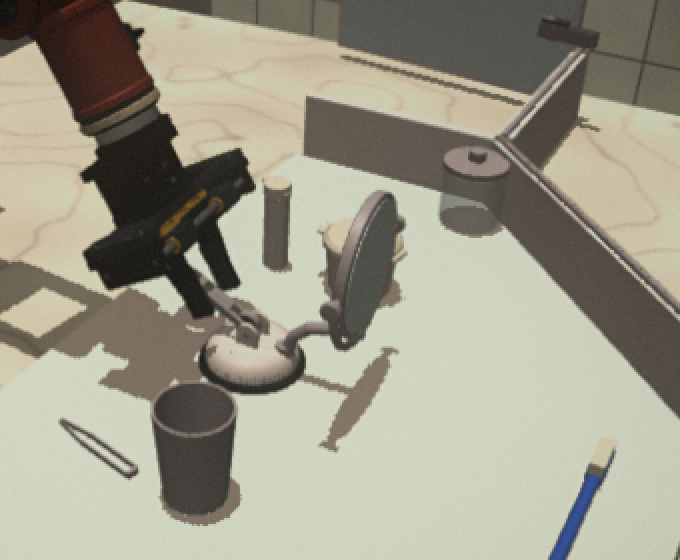

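The fingers straddle the lever (tips at (200,310) and (230,285), lever tip at (205,285)). A small correction, then I close.

move_arm(gripper=[0, 0, 0, 0, 1, 1, 1, 1, 1, 1, 1, 1], xyz=[[0.5, 0.2, 0.3], [0.8, 0.2, 0.3], [0.8, 0.2, 0.3], [0.8, 0.2, 0.3], [0.8, 0.2, 0.3], [0.8, 0.2, 0.3], [0.8, 0.2, 0.3], [0.8, 0.2, 0.3], [0.8, 0.2, 0.3], [0.8, 0.2, 0.3], [0.8, 0.2, 0.3], [0.8, 0.2, 0.3]], rot=[[0, 0, 0], [0, 0, 0], [0, 0, 0], [0, 0, 0], [0, 0, 0], [0, 0, 0], [0, 0, 0], [0, 0, 0], [0, 0, 0], [0, 0, 0], [0, 0, 0], [0, 0, 0]], newtons=30)

```text
clock: 10.67
tcp_pos: [0.4973, 0.072, 0.0776]
tcp_rot: [0.252, -0.038, 0.967, 0.01]
ft_force: [0.0, -3.1, 0.2]
finger_gap: 0.0178
```

Run:
```python
from h import *
s=bot.read_state();print(s["tcp_pos"],s["ft_force"],s["finger_gap"])
P=[grip_pose(np.radians(a),np.radians(np.interp(a,[30,90],[-30,12]))) for a in np.arange(30,91,6)]
rows(P)
```

```text
[0.49731159 0.07204075 0.0775583 ] [ 0.00751005 -3.11849398  0.20874838] 0.01780552866316798
xyz [[0.1, -0.0, -0.2], [-0.3, -0.0, -0.5], [-0.7, -0.0, -0.7], [-1.2, -0.0, -0.9], [-1.7, -0.0, -1.1], [-2.2, -0.0, -1.1], [-2.7, -0.0, -1.2], [-3.2, 0.0, -1.1], [-3.7, 0.0, -1.1], [-4.1, 0.0, -0.9], [-4.6, 0.0, -0.7]]
rot [[-0.0, -0.16, -0.01], [-0.0, 0.68, -0.01], [-0.0, 1.52, -0.01], [-0.0, 2.36, -0.01], [-0.0, 3.2, -0.01], [-0.0, 4.04, -0.01], [-0.0, 4.88, -0.01], [-0.0, 5.72, -0.01], [-0.0, 6.56, -0.01], [-0.0, 7.4, -0.01], [-0.0, 8.24, -0.01]]
```

Grasped (gap 17.8 mm). I swing the lever up along the arc.

move_arm(gripper=[1, 1, 1, 1, 1, 1, 1, 1, 1, 1, 1, 1], xyz=[[-0.2, 0, -0.15], [-0.4, 0, -0.3], [-0.9, 0, -0.5], [-1.3, 0, -0.7], [-1.8, 0, -0.9], [-2.3, 0, -0.9], [-2.8, 0, -1.0], [-3.3, 0, -0.9], [-3.8, 0, -0.8], [-4.3, 0, -0.7], [-4.6, 0, -0.5], [-4.6, 0, -0.5]], rot=[[0, 0.4, 0], [0, 0.8, 0], [0, 1.7, 0], [0, 2.5, 0], [0, 3.4, 0], [0, 4.2, 0], [0, 5.0, 0], [0, 5.9, 0], [0, 6.7, 0], [0, 7.6, 0], [0, 8.2, 0], [0, 8.2, 0]])

```text
clock: 11.67
tcp_pos: [0.5345, 0.075, 0.1039]
tcp_rot: [-0.106, -0.04, 0.994, -0.004]
ft_force: [-5.9, -2.7, 9.3]
finger_gap: 0.0173
```

move_arm(gripper=[1, 1, 1, 1, 1, 1], xyz=[[0, 0, 0], [0, 0, 0], [0, 0, 0], [0, 0, 0], [0, 0, 0], [0, 0, 0]], rot=[[0, 0, 0], [0, 0, 0], [0, 0, 0], [0, 0, 0], [0, 0, 0], [0, 0, 0]])

```text
clock: 12.17
tcp_pos: [0.5341, 0.0749, 0.1039]
tcp_rot: [-0.103, -0.04, 0.994, -0.004]
ft_force: [-3.7, -2.7, 0.9]
finger_gap: 0.0177
```

Run:
```python
from h import *
s=bot.read_state();print(s["tcp_pos"],s["ft_force"],s["finger_gap"],np.abs(s["qd"]).max())
q=s["tcp_rot"];o=R.from_quat([q[1],q[2],q[3],q[0]]);g=np.array(s["tcp_pos"])-.019*o.apply([0,0,1])-PIN
print("grasp rel pin",g@fx,g@fy,g[2],"joint",np.pi-np.arctan2(g[2],g@fx)-.524)
im=bot.get_image("scene"); W=pts(im); np.save("s6.npy",W); print(mirror_fit(W))
cv2.imwrite("pics/s6.png",cv2.resize(im["frame"][130:270,250:430],None,fx=4,fy=4,interpolation=cv2.INTER_CUBIC))
T=pts(bot.get_image("top"));T0=np.load("top.npy")
for n,(u,v) in dict(cup=(168,173),tube=(165,228),tumbl=(362,160)).items():
    a=T[v-25:v+25,u-25:u+25,2]-T0[v-25:v+25,u-25:u+25,2]; print(n,(abs(a)>.015).mean().round(3))
```

```text
[0.5340555  0.07494296 0.10391804] [-3.69634802 -2.67560624  0.8746215 ] 0.01771493523509392 0.0018720795146018082
grasp rel pin 0.0002781121292315602 -2.991800834212952e-05 0.05751217763727057 joint 1.0516319976543362
((np.int64(630), np.float64(3.1699999999999857), np.float64(0.01000000000000002)), np.int64(630))
cup 0.675
tube 0.738
tumbl 0.0
```

View pics/s6.png

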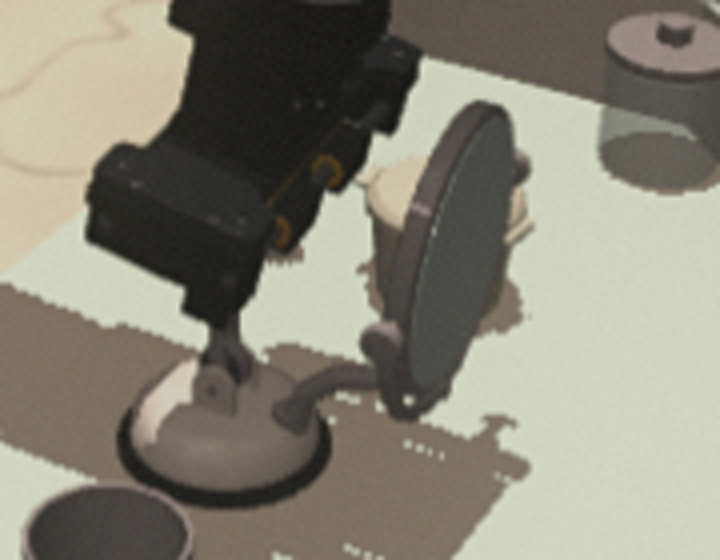

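The lever stands straight up between the pads (pin (212,385), paddle (225,320)). The kinematic estimate is 1.05 rad, with the arm still and the mirror at 3.17. Cup and tumbler look unmoved. The top view's changes at cup and tube look like the arm passing overhead. I hand in.

Run:
```python
from h import *
W=np.load("s6.npy");S=pts(bot.get_image("scene"));S0=np.load("scene.npy")
for n,(x,y,r,z) in dict(cup=(.575,.246,.05,.05),tumbl=(.585,-.11,.045,.05),tw=(.487,-.106,.06,.028),tube=(.469,.241,.03,.05)).items():
    for A in(S0,S):
        P=A.reshape(-1,3);k=(np.hypot(P[:,0]-x,P[:,1]-y)<r)&(P[:,2]>z)&(P[:,2]<.14);print(n,k.sum(),np.median(P[k],0).round(4))
print(bot.finish_job())
```

```text
cup 601 [0.562 0.231 0.088]
cup 326 [0.5523 0.2341 0.0864]
tumbl 2025 [ 0.5923 -0.1126  0.0932]
tumbl 2031 [ 0.5922 -0.1126  0.0934]
tw 207 [ 0.493  -0.1068  0.0305]
tw 224 [ 0.4912 -0.1064  0.0302]
tube 465 [0.4763 0.2317 0.0963]
tube 0 [nan nan nan]
the job is handed in; nothing more can be done
None
  return _methods._mean(a, axis=axis, dtype=dtype,
  ret = um.true_divide(
```

The mirror is turned over and the lever is held straight up in the fingers; I handed the job in at about 12.3 s of the 58 s allowed.

- **Mirror:** I pushed it over in its fork with closed fingertips, then nudged it back from about 3.29 rad. The last depth fit gives about 3.17 rad, with the magnifying face on the lever side.
- **Lever:** I gripped it at 30 N and swung it up with the hand turning along. The joint comes to about 1.05 rad (target 1.047). That figure is worked out from the arm's pose and my estimate of the pin, which could be off by a few hundredths of a radian. The arm was still, the opening was 17.7 mm on the 18 mm paddle, and the wrist force was about 4.6 N.
- **Bystanders:** Tumbler and tweezers measured within 2 mm of their start. The cup's depth readings moved by about 10 mm, but it was partly hidden and looked unmoved in the picture. The tablet tube was hidden behind the gripper in the last check. It was standing in its place in the picture taken just before the grip, and I made no move near it after that.

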